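# Open the red filter box on the garage bench

## Robot

A 7-joint arm with a two-finger parallel gripper is mounted at the origin on the work surface. World frame = base frame: x ahead of the robot, y to its left, z up, the work surface at z = 0. Lengths are in m, angles in rad, forces in N, time in s.
With the tool pointing down it reaches from about 0.425 to 0.925 m from the base axis. Payload 6.8 kg.
Tool frame: the origin (TCP) lies on the centre line of the jaws, within the pads' length; the fingertips stand 14 mm ahead of it and the grasp point (between the pads) lies 5 mm behind it (bot.finger_overhang is the distance from the TCP to the fingertips, in m); z points along the fingers, y is the line along which they close (so a half turn about z gives the same grasp; the last joint's range is limited). The gripper opens to 85 mm and grips with 20 to 120 N. Pads are 22 mm wide; open, the fingers measure 114 mm over their backs; the gripper's body (76 mm by 85 mm) begins 54 mm behind the grasp point. The pads swing forward as they close: fully open they stand 13 mm farther back than shut.
Start: joints at [1.037, 0.477, 0.022, 1.555, -0.011, 1.109, -0.083], TCP at [0.279, -0.615, 0.245] pointing down, gripper open.
Joint ranges: [-2.96, 2.96], [-0.34, 2.1], [-1.41, 1.46], [0.24, 2.44], [-1.37, 4.51], [0.17, 1.92], [-2.96, 2.96]. Speed limits (rad/s): [2.39, 2.39, 3.14, 3.14, 3.14, 3.14, 3.14].

## Interface

Orientations are given as a unit quaternion [w, x, y, z].
In Python, from station import bot gives the robot as it stands.
- The arm moves only by the shell command python3 -m inch 'ROWS' [OPENING] [FORCE]. ROWS is JSON, a list of rows, each a list of 4 numbers: the shift along the tool's x, y, z in m, then the turn about the tool's z in degrees. A call has 1 to 12 rows; each row shifts and turns the commanded pose from where the row before left it, along the tool's axes as they then stand; what a row does not reach is not made up. A row lasts 1/10 s, in which the tool goes at most 50 mm and 8.59 degrees, less where a joint would pass 70% of its speed; a pose out of reach is approached as far as the arm can. A call is refused whole if a number of a shift passes 0.05 or a number of a turn 8.59, either way. A call with a gripper value outside its range is refused whole. OPENING is the finger opening in m, from 0 to 0.0854, set as the call begins (- or left out, the last holds). The fingers move at their own pace and stop on an object; FORCE is the grip in N (left out, the last holds). Time passes only in rows, so rows that do not move let the fingers close. It gives the time, the measured TCP pose, the force, the opening and the grip force at its end, in the units of the state.
- bot.get_obs(): the state, without advancing time (a new reading comes with each control period).
- bot.read_camera(name): name is "scene" or "top" or "wrist"; returns a dict with "color" (480x640x3 uint8, red, green, blue), "mtx" (3x3 intrinsics, pixels), "world_from_camera" (4x4, takes a point from camera to world coordinates); the wrist camera has in their place "hand_eye" (4x4, takes a point from camera to tool coordinates, whose origin is the TCP and whose axes are the flange's). Camera axes: x right, y up, looking along -z (the intrinsics and any distortion apply to the point x, -y, -z); pixel columns grow to the right and rows downward; lengths in m; the calibration is good to about 2 mm. The wrist camera is an equidistant fisheye: a pixel r from the principal point sees the ray r / f radians off the axis. A picture is of the moment at which its call begins: read the wrist's pose just before it. There is no depth.
- bot.hand_in(): hands the job in; it is judged then, once.
The state is a dict: "t": time; "q": joint angles; "joint_vel": joint speeds; "joint_torque": joint torques, N m; "eef_pos": TCP position; "tool_rot": TCP orientation; "contact_force": force on the tool from outside, world axes, zero at the start; "torque": the same for the moment, N m; "gripper_width": opening from 0.0 (shut) to 1.0 (fully open); "grasp_force": force on a finger pad.
Only numpy, scipy, OpenCV 4.12 (cv2) and the standard library are available. Lean on these libraries where they do the work, as an engineer would, in place of code of your own. Each camera call takes 0.05 s, during which the arm holds its last target. There are 200 camera calls.

## Task

Take the cover off the filter box with the red cover: loosen its two black thumbscrews one after the other, each about a quarter turn counter-clockwise until it stops, then lift the red cover straight up by its aluminium handle. Set it down gently, flat and the same way up, in the middle of the green mat and let go.

Things in the scene. Friction and masses are not known exactly. Their poses are not given: they have to be found in the camera images.
- cover_red_grip (a point): Centre of the upright aluminium handle (36 mm along y, 14 along x, 40 high) amid the loose red cover, 0.25-0.6 kg. Axes are the cover's: y its length (231 mm, roughly the robot's left-right), x its width (121), z up. Cover's top face 20 mm below this point, skirt's lower edge 44 below. It sits over a steel box fixed to the bench, 2 mm play; free once raised 25 mm. An identical blue-covered box stands nearby.
- screw_left (a joint): Angle (rad) of the red cover's left thumbscrew, on its centre line at cover y = +80 mm from the handle. Black upright bar with yellow stripe, 38 mm long, 12 thick, top 37 above the cover's face, on a hub 30 across, 9 high; turns about the vertical through its middle. 0: tight, bar along cover x. Grows counter-clockwise from above to the stop at 1.45 (nearly along y); frees from 1.1.
- screw_right (a joint): The same for the right thumbscrew, at cover y = -80 mm from the handle; same shape, also loosened counter-clockwise. Both start between 0 and 0.2, turn stiffly (0.05 N m), stay where they are left and stay on the cover when it is lifted. Either one, while tight, holds the cover on its box.
- mat_top (a point): Centre of the upper face of the flat green mat fixed on the bench, 180 mm along its x by 260 mm along its y (roughly the robot's left-right), 4 mm thick.

How it is judged:
On the way, in this order (a step that is already met when the one before it is completed fails the run):
1. one thumbscrew of the red cover is loosened (past 1.1 rad), the cover still on its box (value of joint any of screw_left, screw_right above 1.1 rad and height (world z) of cover_red_grip below 0.106 m), for 0.1 s.
2. both thumbscrews are loosened, the cover still on its box (value of joint each of screw_left, screw_right above 1.1 rad and height (world z) of cover_red_grip below 0.106 m), for 0.1 s.
3. the red cover is lifted clear of its box (height (world z) of cover_red_grip above 0.118 m), for 0.1 s.
4. the cover is brought down on the mat in the gripper, not dropped (horizontal distance between cover_red_grip and mat_top below 0.05 m and height (world z) of cover_red_grip below 0.06 m and angle between cover_red_grip's own z axis and vertical below 0.17 rad and contact force between cover_red and the fingers above 0.5 N), for 0.05 s.
At the end, for the whole second after the job is handed in: The red cover lies at rest on the green mat, level and right way up (within 10 degrees), its handle within 50 mm of the mat's centre, any heading, both its thumbscrews still loose (past 1.0 rad) (horizontal distance between cover_red_grip and mat_top below 0.05 m and height (world z) of cover_red_grip below 0.06 m and angle between cover_red_grip's own z axis and vertical below 0.17 rad and linear speed of cover_red below 0.02 m/s and value of joint each of screw_left, screw_right above 1 rad); the robot touches nothing.
It also fails if it takes over 61 s, if anything falls off the work surface, if the arm or the gripper's body presses on something with over 40 N, if the wrist force passes 120 N, or if a joint passes its speed limit or range.

## Working session

There is one attempt and no reset: what is moved stays moved. The work goes in short steps, Python scripts to look and compute and a shell command to move; the robot and the scene stay as the last step left them, time stands still between calls to the robot, and variables do not carry over. Pictures are saved under pics/ and viewed, at most 10 in all, crops included, and the job is handed in when it is done.

```bash
ls; mkdir -p pics
python3 - <<'E'
from station import bot
import cv2,numpy as np
for n in("top","scene"):
    d=bot.read_camera(n); cv2.imwrite(f"pics/{n}0.png",d["color"][:,:,::-1]); np.savez(f"pics/{n}0.npz",**d)
    print(n,np.round(d["mtx"],1).tolist(),np.round(d["world_from_camera"],3).tolist(),[k for k in d])
o=bot.get_obs();print(o)
E
```

```text
pics
top [[467.9, 0.0, 328.9], [0.0, 467.9, 244.5], [0.0, 0.0, 1.0]] [[0.027, 0.99, -0.139, 0.381], [-0.999, 0.029, 0.013, 0.002], [0.017, 0.139, 0.99, 1.05], [0.0, 0.0, 0.0, 1.0]] ['color', 'mtx', 'world_from_camera']
scene [[509.6, 0.0, 320.1], [0.0, 509.6, 242.4], [0.0, 0.0, 1.0]] [[0.777, -0.444, 0.447, 1.024], [0.63, 0.569, -0.529, -0.594], [-0.019, 0.693, 0.721, 0.933], [0.0, 0.0, 0.0, 1.0]] ['color', 'mtx', 'world_from_camera']
{'t': 0.1, 'q': array([ 1.03690233,  0.47770071,  0.02235396,  1.55632242, -0.01153347,
        1.10932001, -0.08310166]), 'joint_vel': array([ 0.00147747, -0.00129193, -0.00013995, -0.0017699 , -0.00070777,
       -0.00045093,  0.00061949]), 'joint_torque': array([ 4.20832963e-03, -5.97762823e+01,  1.61373273e+00, -2.81954974e+01,
        1.28473953e-02,  5.09319798e-03,  8.82300014e-06]), 'eef_pos': array([ 0.27859165, -0.61427488,  0.24444709]), 'tool_rot': array([-7.81957651e-04,  9.77423247e-01,  2.11289229e-01, -2.16333505e-04]), 'contact_force': array([ 1.16583535,  0.08671704, -0.14084086]), 'torque': array([2.24474486e-02, 5.34105274e-02, 5.68379553e-05]), 'grasp_force': 0.0, 'gripper_width': 0.9978777024420438}
```

View pics/top0.png

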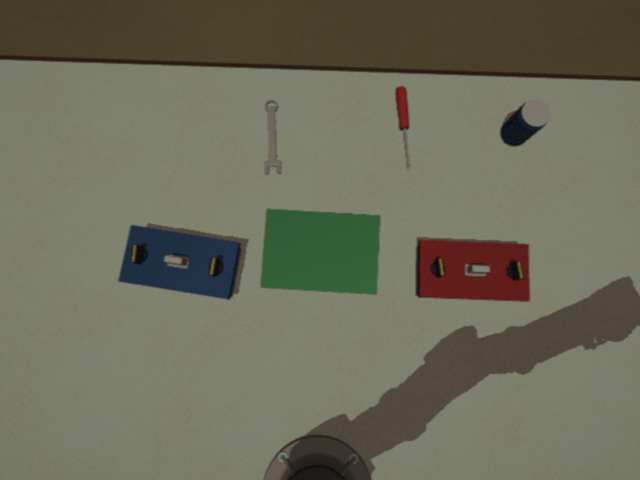

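View pics/scene0.png

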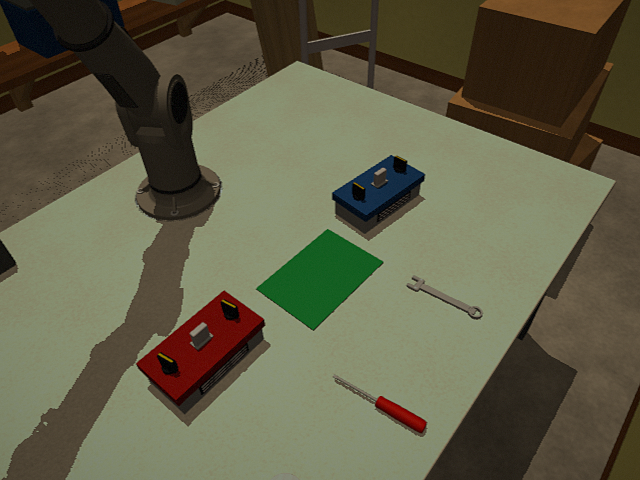

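Top view: red box at about (474,270) with screws near (440,267) and (517,270); mat at (321,251); blue box at left. In the scene view the red cover is at (200,340), with screws at (168,363) and (229,309).

```bash
cat > h.py <<'E'
import numpy as np,cv2
def ray(d,uv):
    m=d["mtx"];T=d["world_from_camera"];uv=np.atleast_2d(np.asarray(uv,float))
    c=np.c_[(uv[:,0]-m[0,2])/m[0,0],-(uv[:,1]-m[1,2])/m[1,1],-np.ones(len(uv))]
    return T[:3,3],c@T[:3,:3].T
def plane(d,uv,z):
    o,r=ray(d,uv); return o+r*((z-o[2])/r[:,2])[:,None]
def tri(d1,p1,d2,p2):
    o,r=ray(d1,p1);o2,r2=ray(d2,p2);r=r[0];r2=r2[0]
    s=np.linalg.lstsq(np.c_[r,-r2],o2-o,rcond=None)[0]
    a=o+s[0]*r;b=o2+s[1]*r2
    return (a+b)/2,np.linalg.norm(a-b)
def blobs(mask,amin):
    n,l,s,c=cv2.connectedComponentsWithStats(mask.astype(np.uint8),connectivity=8)
    return [(c[i],s[i,4],l==i) for i in range(1,n) if s[i,4]>=amin]
def masks(im):
    h=cv2.cvtColor(im,cv2.COLOR_RGB2HSV);H,S,V=[h[...,i].astype(int) for i in range(3)]
    return dict(red=((H<8)|(H>172))&(S>150)&(V>60),yel=(H>17)&(H<35)&(S>130)&(V>70),green=(H>50)&(H<80)&(S>130)&(V>40),grey=(S<60)&(V>60))
E
python3 - <<'E'
from h import *
D={n:dict(np.load(f"pics/{n}0.npz")) for n in("top","scene")}
P={}
for n,d in D.items():
    m=masks(d["color"])
    b=max(blobs(m["red"],300),key=lambda b:b[1]); hull=cv2.convexHull(np.argwhere(b[2])[:,::-1].astype(np.int32))
    reg=np.zeros((480,640),np.uint8);cv2.fillConvexPoly(reg,hull,1);reg=cv2.dilate(reg,np.ones((5,5)))
    y=blobs(m["yel"]&(reg>0),4); g=blobs(m["grey"]&(reg>0),15)
    print(n,b[0],b[1],cv2.minAreaRect(hull),[(x[0].round(1),x[1]) for x in y],[(x[0].round(1),x[1]) for x in g])
    P[n]=[x[0] for x in y]
    gm=max(blobs(m["green"],300),key=lambda b:b[1]);q=np.argwhere(gm[2])[:,::-1]
    w=plane(d,q,.004)[:,:2].astype(np.float32);print("mat",w.mean(0),cv2.minAreaRect(w))
    hw=plane(d,hull[:,0],.075)[:,:2].astype(np.float32);print("cover@.075",cv2.minAreaRect(hw))
for a in P["top"]:
    for c in P["scene"]: print(a,c,tri(D["top"],a,D["scene"],c))
E
```

```text
top [472.6519774  270.22824859] 5310 ((474.0003662109375, 269.9906005859375), (110.11031341552734, 56.469242095947266), 2.1610794067382812) [(array([441. , 266.4]), np.int32(48)), (array([520. , 269.8]), np.int32(48))] [(array([435.9, 238.1]), np.int32(17)), (array([461., 239.]), np.int32(17)), (array([485., 240.]), np.int32(21)), (array([525.3, 245.7]), np.int32(31)), (array([486.4, 295. ]), np.int32(221)), (array([477.1, 269.8]), np.int32(207))]Traceback (most recent call last):
  File "<stdin>", line 11, in <module>
ValueError: max() iterable argument is empty
```

Run:
```python
from h import *
D={n:dict(np.load(f"pics/{n}0.npz")) for n in("top","scene")}
P={}
for n,d in D.items():
    if n=="top": print(cv2.cvtColor(d["color"],cv2.COLOR_RGB2HSV)[250,320])
    m=masks(d["color"]);h=cv2.cvtColor(d["color"],cv2.COLOR_RGB2HSV).astype(int);m["green"]=(h[...,0]>50)&(h[...,0]<90)&(h[...,1]>150)
    b=max(blobs(m["red"],300),key=lambda b:b[1]); hull=cv2.convexHull(np.argwhere(b[2])[:,::-1].astype(np.int32))
    reg=np.zeros((480,640),np.uint8);cv2.fillConvexPoly(reg,hull,1);reg=cv2.dilate(reg,np.ones((5,5)))
    y=blobs(m["yel"]&(reg>0),4)
    print(n,[(x[0].round(1),x[1]) for x in y]); P[n]=[x[0] for x in y]
    gm=max(blobs(m["green"],300),key=lambda b:b[1]);q=np.argwhere(gm[2])[:,::-1]
    w=plane(d,q,.004)[:,:2].astype(np.float32);print("mat",w.mean(0),cv2.minAreaRect(w))
    hw=plane(d,hull[:,0],.075)[:,:2].astype(np.float32);print("cover@.075",cv2.minAreaRect(hw))
for a in P["top"]:
    for c in P["scene"]: print(a,c,tri(D["top"],a,D["scene"],c))
```

```text
[ 63 114  96]
top [(array([441. , 266.4]), np.int32(48)), (array([520. , 269.8]), np.int32(48))]Traceback (most recent call last):
  File "<stdin>", line 11, in <module>
ValueError: max() iterable argument is empty
```

```bash
sed -i 's/green=.*(V>40)/green=(H>50)\&(H<90)\&(S>80)\&(V>40)/' h.py
python3 - <<'E'
from h import *
D={n:dict(np.load(f"pics/{n}0.npz")) for n in("top","scene")}
P={}
for n,d in D.items():
    m=masks(d["color"])
    b=max(blobs(m["red"],300),key=lambda b:b[1]); hull=cv2.convexHull(np.argwhere(b[2])[:,::-1].astype(np.int32))
    reg=np.zeros((480,640),np.uint8);cv2.fillConvexPoly(reg,hull,1);reg=cv2.dilate(reg,np.ones((5,5)))
    y=blobs(m["yel"]&(reg>0),4)
    print(n,[(x[0].round(1),x[1]) for x in y]); P[n]=[x[0] for x in y]
    gm=max(blobs(m["green"],300),key=lambda b:b[1]);q=np.argwhere(gm[2])[:,::-1]
    w=plane(d,q,.004)[:,:2].astype(np.float32);print("mat",w.mean(0),cv2.minAreaRect(w))
    hw=plane(d,hull[:,0],.075)[:,:2].astype(np.float32);print("cover@.075",cv2.minAreaRect(hw))
for a in P["top"]:
    for c in P["scene"]: print(a,c,tri(D["top"],a,D["scene"],c))
E
```

```text
top [(array([441. , 266.4]), np.int32(48)), (array([520. , 269.8]), np.int32(48))]
mat [0.5120225  0.00730127] ((0.5131183862686157, 0.006964355707168579), (0.2574532628059387, 0.1778176724910736), 88.29182434082031)
cover@.075 ((0.4732373356819153, -0.31530749797821045), (0.22901922464370728, 0.11891653388738632), 89.47974395751953)
scene [(array([228.3, 303.4]), np.int32(29)), (array([164.8, 357.2]), np.int32(39))]
mat [ 0.51868093 -0.00065849] ((0.5159063339233398, 0.006558313965797424), (0.2596624493598938, 0.17965911328792572), 88.13592529296875)
cover@.075 ((0.47607603669166565, -0.3177333176136017), (0.22942931950092316, 0.12031594663858414), 89.34288787841797)
[441.04166667 266.375     ] [228.27586207 303.37931034] (array([ 0.4752175 , -0.23714474,  0.11086772]), np.float64(0.0012873066173708211))
[441.04166667 266.375     ] [164.79487179 357.20512821] (array([ 0.45018259, -0.32041972,  0.01305913]), np.float64(0.1327338135159732))
[519.95833333 269.83333333] [228.27586207 303.37931034] (array([ 0.50012442, -0.31304196,  0.21735508]), np.float64(0.10721371995118141))
[519.95833333 269.83333333] [164.79487179 357.20512821] (array([ 0.47282082, -0.39713566,  0.11129582]), np.float64(0.0015842870119669144))
```

```bash
python3 -m inch '[[0,0,0,8.1],[0,0,0,8.1],[0,0,0,8.1],[0.0218,-0.0419,0.0083,0],[0.0218,-0.0419,0.0083,0],[0.0218,-0.0419,0.0083,0],[0.0218,-0.0419,0.0083,0],[0.0218,-0.0419,0.0083,0],[0.0218,-0.0419,0.0083,0],[0.0218,-0.0419,0.0083,0],[0.0218,-0.0419,0.0083,0],[0.0218,-0.0419,0.0083,0]]' 0.05
python3 - <<'E'
from station import bot
import numpy as np,cv2
o=bot.get_obs();d=bot.read_camera("wrist");np.savez("pics/w1.npz",p=o["eef_pos"],r=o["tool_rot"],**d)
cv2.imwrite("pics/w1.png",d["color"][:,:,::-1]);print(o["t"],o["eef_pos"],o["tool_rot"],o["q"],d["mtx"],d["hand_eye"],d.keys())
E
```

```text
t: 1.3
eef_pos: [0.4748, -0.2355, 0.1702]
tool_rot: [-0.0, 1.0, 0.001, -0.0]
contact_force: [-0.5, -1.0, 0.7]
gripper_width: 0.586
grasp_force: 0.0
1.3 [ 0.47476839 -0.23550401  0.17019425] [-1.46844751e-05  9.99999724e-01  7.39768378e-04 -6.90051322e-05] [ 0.37805998  0.33079689 -0.04278043  1.97247389  0.01869921  0.83882983
 -1.24422051] [[371.64829954   0.         319.88318207]
 [  0.         371.64829954 240.74429564]
 [  0.           0.           1.        ]] [[ 2.93848586e-04  9.57532417e-01  2.88325483e-01  7.31203975e-02]
 [ 9.99999957e-01 -2.74844858e-04 -1.06392651e-04 -4.18113869e-04]
 [-2.26296356e-05  2.88325502e-01 -9.57532456e-01 -1.28800922e-01]
 [ 0.00000000e+00  0.00000000e+00  0.00000000e+00  1.00000000e+00]] dict_keys(['color', 'mtx', 'hand_eye'])
```

View pics/w1.png

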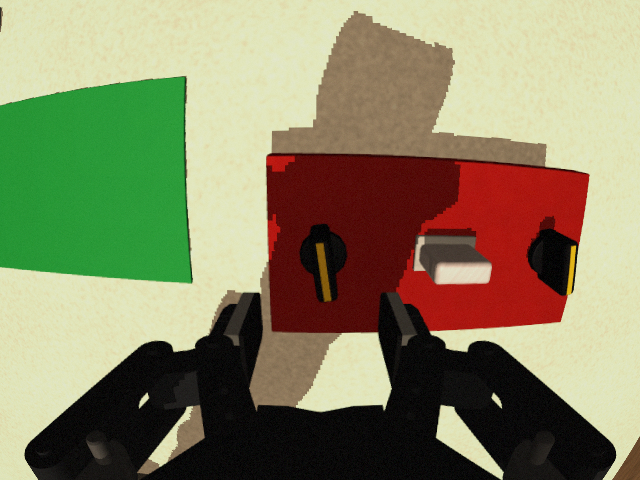

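The wrist view shows the left screw's stripe from (320,242) to (327,300), the handle at (460,265) and the right stripe at about (572,270).

```bash
cat >> h.py <<'E'
from scipy.spatial.transform import Rotation as R
def wplane(d,uv,z):
    m=d["mtx"];uv=np.atleast_2d(np.asarray(uv,float))-m[:2,2];r=np.hypot(*uv.T);th=r/m[0,0]
    k=np.sin(th)/np.maximum(r,1e-9);c=np.c_[uv[:,0]*k,-uv[:,1]*k,-np.cos(th)]
    W=np.eye(4);W[:3,:3]=R.from_quat(np.roll(d["r"],-1)).as_matrix();W[:3,3]=d["p"];T=W@d["hand_eye"]
    r=c@T[:3,:3].T;return T[:3,3]+r*((z-T[2,3])/r[:,2])[:,None]
def stripes(d,z=.111):
    for c,a,l in blobs(masks(d["color"])["yel"],40):
        w=wplane(d,np.argwhere(l)[:,::-1],z)[:,:2].astype(np.float32);q=cv2.minAreaRect(w)
        v=np.linalg.svd(w-w.mean(0),full_matrices=False)[2][0]
        print("stripe",c.round(),a,"ctr",np.round(q[0],4),w.mean(0).round(4),"size",np.round(q[1],4),"yaw",np.degrees(np.arctan2(v[1],v[0])).round(1)%180)
E
python3 - <<'E'
from h import *
d=dict(np.load("pics/w1.npz"));stripes(d)
m=masks(d["color"])
print(wplane(d,[[460,273]],.114))
E
```

```text
stripe [323. 271.] 443 ctr [ 0.4732 -0.2369] [ 0.4737 -0.2369] size [0.0344 0.0042] yaw 7.800003
stripe [571. 270.] 262 ctr [ 0.4717 -0.3976] [ 0.472  -0.3975] size [0.0346 0.0048] yaw 8.5
[[ 0.47335309 -0.31398791  0.114     ]]
```

```bash
python3 -m inch '[[-0.0013,0.0015,0,0],[0,0,0.01,-7.7],[0,0,0.025,0],[0,0,0.02,0],[0,0,0.014,0],[0,0,0,0]]' 0.05; python3 -m inch '[[0,0,0,0],[0,0,0,0],[0,0,0,0],[0,0,0,0],[0,0,0,0]]' 0 40
```

```text
t: 1.95
eef_pos: [0.4714, -0.2392, 0.0999]
tool_rot: [-0.001, 0.998, 0.067, -0.002]
contact_force: [-0.2, 0.6, -0.5]
gripper_width: 0.586
grasp_force: 0.0
t: 2.45
eef_pos: [0.4738, -0.2389, 0.1027]
tool_rot: [0.0, 0.998, 0.068, 0.001]
contact_force: [0.2, 0.8, 6.7]
gripper_width: 0.129
grasp_force: 42.4
```

```bash
python3 -m inch '[[0,0,-0.001,-3],[0,0,-0.001,-7],[0,0,0,-7],[0,0,0,-7],[0,0,0,-7],[0,0,0,-7],[0,0,0,-7],[0,0,0,-7],[0,0,0,-7],[0,0,0,-7],[0,0,0,-7],[0,0,0,0]]'
```

```text
t: 3.65
eef_pos: [0.4727, -0.2391, 0.1035]
tool_rot: [-0.0, 0.761, 0.648, -0.0]
contact_force: [0.2, -0.5, -2.8]
gripper_width: 0.129
grasp_force: 41.0
```

```bash
python3 -m inch '[[0,0,0,0],[0,0,0,0],[0,0,0,0],[0,0,-0.03,0],[0,0,-0.037,0],[0,0,0,8.5],[0,0,0,8.5],[0,0,0,8.5],[0,0,0,8.5],[0,0,0,8.5],[0,0,0,8.5],[0,0,0,8.5]]' 0.05; python3 -m inch '[[0,0,0,8.5],[0,0,0,4.3],[-0.004,0.039,0,0],[-0.004,0.039,0,0],[-0.004,0.039,0,0],[-0.004,0.039,0,0],[0,0,0,0],[0,0,0,0]]'
python3 - <<'E'
from station import bot
from h import *
o=bot.get_obs();d=bot.read_camera("wrist");d.update(p=o["eef_pos"],r=o["tool_rot"]);np.savez("pics/w2.npz",**d)
cv2.imwrite("pics/w2.png",d["color"][:,:,::-1]);stripes(d)
r=R.from_quat(np.roll(d["r"],-1)).as_matrix();print(d["p"],"tool yaw",np.degrees(np.arctan2(r[1,0],r[0,0])),o["q"])
E
```

```text
t: 4.85
eef_pos: [0.4733, -0.2387, 0.1708]
tool_rot: [0.0, 0.983, 0.181, 0.0]
contact_force: [-0.2, -0.9, 0.5]
gripper_width: 0.586
grasp_force: 0.0
t: 5.65
eef_pos: [0.48, -0.396, 0.1704]
tool_rot: [-0.0, 0.997, 0.073, -0.0]
contact_force: [-0.6, 1.2, -0.4]
gripper_width: 0.586
grasp_force: 0.0
stripe [ 70. 243.] 284 ctr [ 0.472  -0.2377] [ 0.4719 -0.2382] size [0.0342 0.0049] yaw 80.8
stripe [323. 284.] 452 ctr [ 0.4713 -0.3982] [ 0.4718 -0.3982] size [0.0338 0.004 ] yaw 8.699997
[ 0.48003141 -0.39601343  0.1703761 ] tool yaw 8.357515445360711 [ 0.65992734  0.47002428 -0.09376991  1.75172628  0.05315329  0.92258016
 -0.88077761]
```

View pics/w2.png

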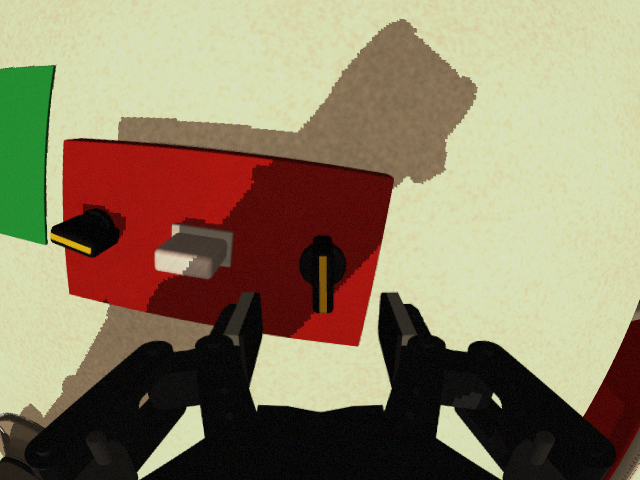

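The left screw stripe (70,243) now lies along the cover's length, so it is loosened. The right screw stripe is at (323,284).

```bash
python3 -m inch '[[-0.0087,0.0007,0,0],[0,0,0.03,0],[0,0,0.025,0],[0,0,0.011,0],[0,0,0,0]]'; python3 -m inch '[[0,0,0,0],[0,0,0,0],[0,0,0,0],[0,0,0,0],[0,0,0,0]]' 0 40;  python3 -m inch '[[0,0,0,-3],[0,0,0,-7],[0,0,0,-7],[0,0,0,-7],[0,0,0,-7],[0,0,0,-7],[0,0,0,-7],[0,0,0,-7],[0,0,0,-7],[0,0,0,-7],[0,0,0,-7],[0,0,0,0]]'
```

```text
t: 6.2
eef_pos: [0.4708, -0.3959, 0.1033]
tool_rot: [-0.001, 0.997, 0.075, -0.001]
contact_force: [-0.6, 0.6, 0.4]
gripper_width: 0.586
grasp_force: 0.0
t: 6.7
eef_pos: [0.4726, -0.3981, 0.1061]
tool_rot: [0.001, 0.997, 0.074, 0.001]
contact_force: [-0.8, -0.1, 7.0]
gripper_width: 0.133
grasp_force: 42.7
t: 7.9
eef_pos: [0.472, -0.3976, 0.1061]
tool_rot: [0.0, 0.757, 0.654, 0.0]
contact_force: [-1.7, 2.0, 10.0]
gripper_width: 0.129
grasp_force: 43.2
```

```bash
python3 -m inch '[[0,0,0,0],[0,0,0,0],[0,0,0,0],[0,0,-0.03,0],[0,0,-0.037,0],[0,0,0,-7.4],[0.04,0,0,0],[0.04,0,0,0],[0,0,0,0],[0,0,0,0]]' 0.05
python3 - <<'E'
from station import bot
from h import *
o=bot.get_obs();d=bot.read_camera("wrist");d.update(p=o["eef_pos"],r=o["tool_rot"]);np.savez("pics/w3.npz",**d)
cv2.imwrite("pics/w3.png",d["color"][:,:,::-1]);stripes(d)
r=R.from_quat(np.roll(d["r"],-1)).as_matrix();print(d["p"],"tool yaw",np.degrees(np.arctan2(r[1,0],r[0,0])),o["q"])
E
```

```text
t: 8.9
eef_pos: [0.4736, -0.3166, 0.1718]
tool_rot: [0.0, 0.713, 0.701, -0.0]
contact_force: [-0.9, -1.7, 0.6]
gripper_width: 0.585
grasp_force: 0.0
stripe [316. 123.] 624 ctr [ 0.4723 -0.2378] [ 0.4724 -0.238 ] size [0.0345 0.0048] yaw 80.7
stripe [320. 386.] 290 ctr [ 0.4716 -0.3983] [ 0.4717 -0.3976] size [0.0339 0.0046] yaw 81.9
stripe [627. 447.] 1793 ctr [ 0.8161 -0.5674] [ 0.8156 -0.5499] size [0.0574 0.2303] yaw 121.2
[ 0.47362061 -0.31663064  0.17176937] tool yaw 89.02108077214388 [ 0.86298107  0.43156369 -0.48790674  1.85590057  0.25049798  0.91455302
  0.2418841 ]
```

View pics/w3.png

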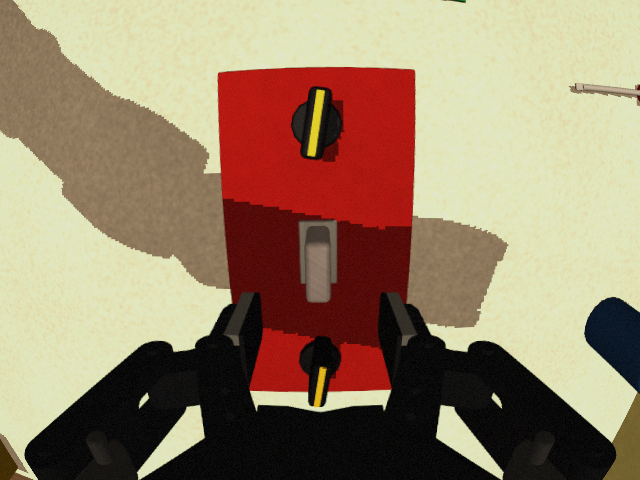

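Both screws are now about along the cover's length, and the handle is at (318,265), centred between the jaws.

```bash
python3 -m inch '[[-0.001,-0.0015,0,0],[0,0,0.035,0],[0,0,0.025,0],[0,0,0.013,0],[0,0,0,0]]'; python3 -m inch '[[0,0,0,0],[0,0,0,0],[0,0,0,0],[0,0,0,0],[0,0,0,0]]' 0 80;  python3 -m inch '[[0,0,-0.005,0],[0,0,-0.008,0],[0,0,-0.008,0],[0,0,-0.01,0],[0,0,-0.01,0],[0,0,-0.01,0],[0,0,-0.01,0],[0,0,0,0],[0,0,0,0]]'
```

```text
t: 9.45
eef_pos: [0.4705, -0.3187, 0.0968]
tool_rot: [-0.002, 0.714, 0.7, -0.0]
contact_force: [-0.6, -0.6, -0.1]
gripper_width: 0.586
grasp_force: 0.0
t: 9.95
eef_pos: [0.4727, -0.319, 0.1001]
tool_rot: [0.001, 0.714, 0.7, 0.0]
contact_force: [0.3, 0.4, 6.6]
gripper_width: 0.15
grasp_force: 79.3
t: 10.85
eef_pos: [0.4718, -0.3185, 0.1598]
tool_rot: [0.0, 0.714, 0.7, -0.0]
contact_force: [-0.0, 0.2, -4.8]
gripper_width: 0.147
grasp_force: 78.1
```

```bash
python3 -m inch '[[0.012,0.002,0,0],[0.025,0.003,0,0],[0.035,0.004,0,0],[0.04,0.004,0,0],[0.04,0.004,0,0],[0.04,0.004,0,0],[0.04,0.004,0,0],[0.036,0.004,0,0],[0.03,0.004,0,0],[0.018,0.002,0,0],[0.009,0.0015,0,0],[0,0,0,0]]'; python3 -m inch '[[0,0,0,0],[0,0,0,0],[0,0,0,0]]'
python3 - <<'E'
from station import bot
from h import *
o=bot.get_obs();d=bot.read_camera("scene");np.savez("pics/s4.npz",**d)
cv2.imwrite("pics/s4.png",d["color"][:,:,::-1]);print(o["eef_pos"],o["tool_rot"],o["q"],o["contact_force"])
E
```

```text
t: 12.05
eef_pos: [0.5143, 0.0075, 0.1594]
tool_rot: [-0.0, 0.713, 0.701, 0.0]
contact_force: [-0.2, -0.3, -4.6]
gripper_width: 0.152
grasp_force: 78.0
t: 12.35
eef_pos: [0.5144, 0.0045, 0.1595]
tool_rot: [0.0, 0.715, 0.7, -0.0]
contact_force: [-0.7, -0.5, -4.0]
gripper_width: 0.146
grasp_force: 78.0
[0.51444699 0.00446998 0.15946551] [ 7.24582598e-05  7.14616596e-01  6.99516282e-01 -2.94261141e-04] [ 0.35799206  0.38242288 -0.59245725  1.98607408  0.28070926  0.85371237
 -0.40895143] [-0.67974857 -0.54536489 -3.95073452]
```

View pics/s4.png

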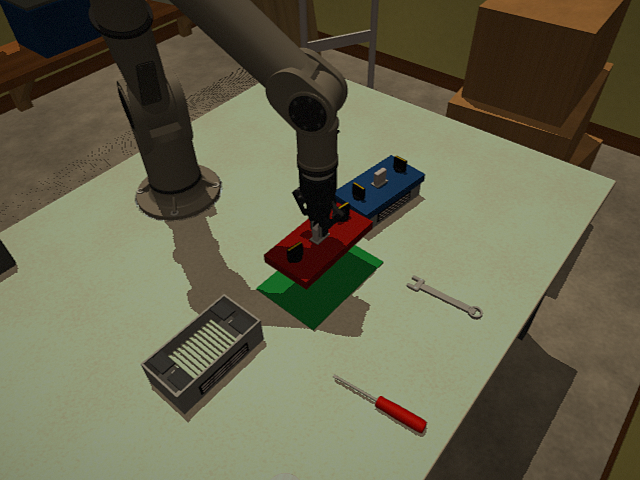

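The cover hangs level over the mat at about (320,245). The open box stays behind at (205,355).

```bash
python3 -m inch '[[0,0,0.015,0],[0,0,0.025,0],[0,0,0.025,0],[0,0,0.018,0],[0,0,0.008,0],[0,0,0.004,0],[0,0,0,0],[0,0,0,0]]'; python3 -m inch '[[0,0,0.003,0],[0,0,0.003,0],[0,0,0.002,0],[0,0,0,0],[0,0,0,0]]'
```

```text
t: 13.2
eef_pos: [0.5152, 0.0059, 0.0652]
tool_rot: [0.0, 0.714, 0.7, 0.001]
contact_force: [0.4, 0.1, -3.3]
gripper_width: 0.15
grasp_force: 78.0
t: 13.7
eef_pos: [0.5146, 0.0058, 0.0566]
tool_rot: [-0.0, 0.714, 0.7, -0.0]
contact_force: [0.2, 0.9, -3.5]
gripper_width: 0.148
grasp_force: 78.1
```

```bash
python3 -m inch '[[0,0,0.001,0],[0,0,0.001,0],[0,0,0,0],[0,0,0,0]]';python3 -m inch '[[0,0,0.001,0],[0,0,0.001,0],[0,0,0,0],[0,0,0,0]]'
```

```text
t: 14.1
eef_pos: [0.5146, 0.0058, 0.0546]
tool_rot: [-0.0, 0.714, 0.7, -0.0]
contact_force: [0.2, -0.3, -3.0]
gripper_width: 0.15
grasp_force: 78.1
t: 14.5
eef_pos: [0.5148, 0.0058, 0.0541]
tool_rot: [0.001, 0.714, 0.7, -0.0]
contact_force: [-5.2, -0.6, 14.0]
gripper_width: 0.146
grasp_force: 81.0
```

```bash
python3 -m inch '[[0,0,-0.0005,0],[0,0,0,0]]'; python3 -m inch '[[0,0,0,0],[0,0,0,0],[0,0,0,0],[0,0,-0.01,0],[0,0,-0.03,0],[0,0,-0.04,0],[0,0,-0.04,0],[0,0,-0.03,0],[0,0,0,0],[0,0,0,0]]' 0.05
python3 - <<'E'
from station import bot
from h import *
o=bot.get_obs();d=bot.read_camera("wrist");d.update(p=o["eef_pos"],r=o["tool_rot"])
cv2.imwrite("pics/w5.png",d["color"][:,:,::-1]);stripes(d,.065);print(o["eef_pos"],o["contact_force"])
E
```

```text
t: 14.7
eef_pos: [0.5147, 0.0058, 0.0541]
tool_rot: [0.0, 0.714, 0.7, -0.0]
contact_force: [-3.7, 0.5, 10.4]
gripper_width: 0.146
grasp_force: 80.2
t: 15.7
eef_pos: [0.5149, 0.0057, 0.204]
tool_rot: [0.001, 0.714, 0.7, 0.001]
contact_force: [-0.0, 0.8, -1.6]
gripper_width: 0.588
grasp_force: 0.0
stripe [319. 122.] 311 ctr [0.5156 0.087 ] [0.5156 0.087 ] size [0.0345 0.0046] yaw 80.5
stripe [624. 409.] 4598 ctr [ 0.9532 -0.3092] [ 0.935  -0.2624] size [0.0957 0.4964] yaw 120.8
stripe [320. 324.] 173 ctr [ 0.5133 -0.0736] [ 0.5134 -0.0728] size [0.0341 0.0041] yaw 81.3
[0.51485487 0.00570974 0.20397373] [-0.03995204  0.78178961 -1.60247933]
```

View pics/w5.png

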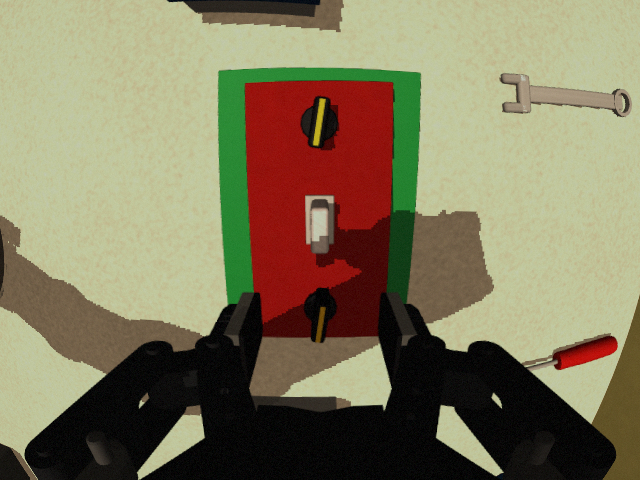

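The cover lies flat and centred on the mat, handle at (320,225), and both screws are still loose.

```bash
python3 -c "
from station import bot
print(bot.hand_in())"
```

```text
the job is handed in; nothing more can be done
None
```

I loosened both thumbscrews, lifted the red cover off, set it flat in the middle of the green mat and let go, then handed the job in at about 16 s; the hand-in call gave no verdict.

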